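Lay out the door bolts by length

TASK

Lay the four sliding door bolts out on the yellow marks of the layout board in order of length, the shortest next to the red stop and the longest at the far end of the row from it. Set each one right side up, centred on its own mark and lying along it, and leave the combination square where it is.

Things in the scene. Friction and masses are not known exactly. Their poses are not given: they have to be found in the camera images.
- bolt_a_mid (a point): The shortest of four galvanised sliding door bolts: a bar-shaped case 50 mm long (x), 22 mm wide (y), 18 mm high (z), with flat parallel sides (the outer 9 mm at each end are a low screw tab), a dark rod visible at its ends and a 7 mm stub knob on top. This point is its centre, 9 mm above its underside; z up, x along its length. It starts flat on the bench (z = 0). Weight under 0.35 kg.
- bolt_b_mid (a point): The second shortest of four galvanised sliding door bolts: a bar-shaped case 72 mm long (x), 22 mm wide (y), 18 mm high (z), with flat parallel sides (the outer 9 mm at each end are a low screw tab), a dark rod visible at its ends and a 7 mm stub knob on top. This point is its centre, 9 mm above its underside; z up, x along its length. It starts flat on the bench (z = 0). Weight under 0.35 kg.
- bolt_c_mid (a point): The second longest of four galvanised sliding door bolts: a bar-shaped case 94 mm long (x), 22 mm wide (y), 18 mm high (z), with flat parallel sides (the outer 9 mm at each end are a low screw tab), a dark rod visible at its ends and a 7 mm stub knob on top. This point is its centre, 9 mm above its underside; z up, x along its length. It starts flat on the bench (z = 0). Weight under 0.35 kg.
- bolt_d_mid (a point): The longest of four galvanised sliding door bolts: a bar-shaped case 116 mm long (x), 22 mm wide (y), 18 mm high (z), with flat parallel sides (the outer 9 mm at each end are a low screw tab), a dark rod visible at its ends and a 7 mm stub knob on top. This point is its centre, 9 mm above its underside; z up, x along its length. It starts flat on the bench (z = 0). Weight under 0.35 kg.
- mark1: Yellow painted bar, 130 x 34 mm (x by y), on the brown layout board (one end of the row). Marks 1, 2, 3, 4 stand in this order in one row, 78 mm apart along their y. The board is fixed, 9 mm thick; origin at the centre of the mark on the board's top face, x along the bar, z up.
- mark2: Yellow painted bar, 130 x 34 mm (x by y), on the brown layout board (inside the row). Marks 1, 2, 3, 4 stand in this order in one row, 78 mm apart along their y. The board is fixed, 9 mm thick; origin at the centre of the mark on the board's top face, x along the bar, z up.
- mark3: Yellow painted bar, 130 x 34 mm (x by y), on the brown layout board (inside the row). Marks 1, 2, 3, 4 stand in this order in one row, 78 mm apart along their y. The board is fixed, 9 mm thick; origin at the centre of the mark on the board's top face, x along the bar, z up.
- mark4: Yellow painted bar, 130 x 34 mm (x by y), on the brown layout board (one end of the row). Marks 1, 2, 3, 4 stand in this order in one row, 78 mm apart along their y. The board is fixed, 9 mm thick; origin at the centre of the mark on the board's top face, x along the bar, z up.
- red_stop: Red block, 90 x 24 x 20 mm, fixed on the board's top at one end of the row, 78 mm beyond mark 1 or beyond mark 4 (it varies); a plain pale wooden block stands at the other end. Origin at the centre of its underside.
- square_mid (a point): Steel combination square lying on the bench to the robot's right, 200 mm blade, 18 mm high head: to be left alone. Point on its blade's middle, 9 mm above the bench.
Not all that is in view belongs to the job. Leave any pink look-alike of the part that bears bolt_c_mid alone.

How it is judged (in metres and radians):
At the end, for the whole second after the job is handed in: From the red stop, the marks carry the bolts shortest to longest: each centre within 15 mm of its mark's, length within 0.2 rad of the mark's (either way round), right side up within 0.12 rad, centre 5 to 13 mm above the board, released and at rest (((horizontal distance between red_stop and mark1 below 0.13 m and horizontal distance between bolt_a_mid and mark1 below 0.015 m and angle between the x axis of bolt_a_mid and the x axis of mark1, either way round below 0.2 rad and horizontal distance between bolt_b_mid and mark2 below 0.015 m and angle between the x axis of bolt_b_mid and the x axis of mark2, either way round below 0.2 rad and horizontal distance between bolt_c_mid and mark3 below 0.015 m and angle between the x axis of bolt_c_mid and the x axis of mark3, either way round below 0.2 rad and horizontal distance between bolt_d_mid and mark4 below 0.015 m and angle between the x axis of bolt_d_mid and the x axis of mark4, either way round below 0.2 rad) or (horizontal distance between red_stop and mark4 below 0.13 m and horizontal distance between bolt_a_mid and mark4 below 0.015 m and angle between the x axis of bolt_a_mid and the x axis of mark4, either way round below 0.2 rad and horizontal distance between bolt_b_mid and mark3 below 0.015 m and angle between the x axis of bolt_b_mid and the x axis of mark3, either way round below 0.2 rad and horizontal distance between bolt_c_mid and mark2 below 0.015 m and angle between the x axis of bolt_c_mid and the x axis of mark2, either way round below 0.2 rad and horizontal distance between bolt_d_mid and mark1 below 0.015 m and angle between the x axis of bolt_d_mid and the x axis of mark1, either way round below 0.2 rad)) and z of bolt_a_mid in the frame of mark1 between 0.005 and 0.013 m and angle between each of bolt_a_mid, bolt_b_mid, bolt_c_mid, bolt_d_mid's own z axis and vertical below 0.12 rad and linear speed of each of bolt_a, bolt_b, bolt_c, bolt_d below 0.02 m/s and angular speed of each of bolt_a, bolt_b, bolt_c, bolt_d below 0.2 rad/s and z of bolt_b_mid in the frame of mark1 between 0.005 and 0.013 m and z of bolt_c_mid in the frame of mark1 between 0.005 and 0.013 m and z of bolt_d_mid in the frame of mark1 between 0.005 and 0.013 m); the robot touches nothing.
It fails at once if the combination square is moved by more than 30 mm (distance of square_mid from where it was at the start of the episode above 0.03 m).
It also fails if it takes over 120 s, if anything falls off the work surface, if the arm or the gripper's body presses on something with over 40 N, if the wrist force passes 120 N, or if a joint passes its speed limit or range.

ROBOT

A 6-joint arm with a two-finger parallel gripper is mounted at the origin on the work surface. World frame = base frame: x ahead of the robot, y to its left, z up, the work surface at z = 0. Lengths are in m, angles in degrees, forces in N, time in s.
With the tool pointing down it reaches from about 0.375 to 0.975 m from the base axis. Payload 3.8 kg.
Tool frame: the origin (TCP) lies at the very end of the fingers, on their centre line; the grasp point (between the pads) lies ctrl.pinch_z behind it (ctrl.pinch_z is the distance from the TCP to the grasp point, in m); z points along the fingers, y is the direction in which the jaws open and shut (so a half turn about z gives the same grasp; the last joint's range is limited). The gripper opens to 88 mm and grips with 3 to 60 N. Pads are 18 mm wide; open, the fingers measure 123 mm over their backs; the gripper's body (75 mm by 187 mm) begins 45 mm behind the grasp point.
Start: joints at [-69.494, 15.12, 91.902, -0, 72.978, -2.114], TCP at [0.26, -0.623, 0.239] pointing down, gripper open.
Joint ranges: [-150.88, 150.88], [-54.13, 125.18], [17.81, 147.31], [-75.09, 255.09], [0, 152.58], [-146.25, 146.25]. Speed limits (degrees/s): [147.25, 147.25, 180, 180, 180, 180].

INTERFACE

Orientations are given as [roll, pitch, yaw] about the fixed x, y, z axes, in that order (R = Rz(yaw) Ry(pitch) Rx(roll)).
In Python, from cell import sense, optics, ticket, ctrl gives the robot as it stands. The module is installed in compiled form; this text tells all that it offers.
- The arm moves only by the tool carry_out, never from a script. Its argument "commands" is a list of rows, each a list of 6 numbers: the shift along the tool's x, y, z in cm, then the turn, a rotation vector about the tool's x, y, z in rad. A call has 1 to 10 rows; each row is the pose to reach, as a shift and turn from the pose measured when the call began, along the tool's axes at that moment; what a row does not reach only later rows make up. A row lasts 1/12 s, in which the tool goes at most 41.7 mm and 7.16 degrees, less where a joint would pass 70% of its speed; a pose out of reach is approached as far as the arm can. A call with a gripper value outside its range is refused whole. "hand" is the gripper command: -1 is fully open, 1 is shut, values between are in proportion, set as the call begins (left out, the last holds). The fingers move at their own pace and stop on an object; "newtons" is the grip in N (left out, the last holds). Time passes only in rows, so rows that repeat a pose let the fingers close. It gives the time, the measured TCP pose, the force and the opening at its end, in the units of the state.
- sense(): the state, without advancing time (a new reading comes with each control period).
- optics.grab_frame(name): name is "scene" or "top" or "wrist"; returns (picture, depth): 480x640x3 uint8, red, green, blue; 480x640 float32, m along the optical axis (not along the pixel's ray), 0 where there is no reading.
- optics.camera_model(name): a dict with "fov_y" (degrees; the focal length in pixels is half the picture's height over the tangent of half this angle, whatever the lens; pixels are square), "cx", "cy" (the principal point, pixels), "D" ([k1, k2, p1, p2, k3] as OpenCV has them; the pictures are not rectified), "R" (3x3) and "t" (3): a world point X has camera coordinates R X + t; the wrist camera has in their place "T_tool_cam" (4x4, takes a point from camera to tool coordinates, whose origin is the TCP and whose axes are the flange's). Camera axes: x right, y down, z forward; pixel columns grow to the right and rows downward; lengths in m; the calibration is good to about 2 mm. A picture is of the moment at which its call begins: read the wrist's pose just before it. camera_model takes no time and is no camera call.
- ticket.job_done(): hands the job in, once; it reports no verdict.
The state is a dict: "clock": time; "q": joint angles; "joint_velocities": joint speeds; "joint_efforts": joint torques, N m; "ee_pos": TCP position; "tcp_rot": TCP orientation; "contact_force": force on the tool from outside, world axes, zero at the start; "wrist_torque": the same for the moment, N m; "opening": finger opening in m.
Only numpy, scipy, OpenCV 4.12 (cv2) and the standard library are available. Lean on these libraries where they do the work, as an engineer would, in place of code of your own. Each camera call takes 0.05 s, during which the arm holds its last target.

## Working session

There is one attempt and no reset: what is moved stays moved. The work goes in short steps, Python scripts to look and compute and a tool call to move; the robot and the scene stay as the last step left them, time stands still between calls to the robot, and variables do not carry over. Pictures are saved under pics/ and viewed, and the job is handed in when it is done.

Besides the shell and the picture viewer there is one more tool, called after "Call:" as name([rows], argument=value, ...), one row to a line, values as JSON. carry_out: Moves the arm, as the interface text tells. Its arguments: {"type":"object","properties":{"commands":{"type":"array"},"hand":{"type":"number"},"newtons":{"type":"number"}},"required":["commands"]}

```bash
mkdir -p pics
cat > h.py <<'E'
import numpy as np, cv2
from cell import sense, optics, ticket, ctrl
from scipy.spatial.transform import Rotation as Ro
def K(m):
    f=240/np.tan(np.radians(m['fov_y'])/2)
    return np.array([[f,0,m['cx']],[0,f,m['cy']],[0,0,1.]])
def cam(name,s=None):
    m=optics.camera_model(name)
    if name=='wrist':
        s=s or sense()
        T=np.eye(4);T[:3,:3]=Ro.from_euler('xyz',s['tcp_rot'],degrees=True).as_matrix();T[:3,3]=s['ee_pos']
        W=T@np.array(m['T_tool_cam']);R=W[:3,:3].T;t=-R@W[:3,3]
    else: R=np.array(m['R']);t=np.array(m['t']).ravel()
    return K(m),np.array(m['D'],float),R,t
def rays(c,px):
    k,D,R,t=c
    u=cv2.undistortPoints(np.array(px,float).reshape(-1,1,2),k,D).reshape(-1,2)
    d=np.c_[u,np.ones(len(u))]@R
    return -R.T@t,d
def onplane(c,px,z):
    o,d=rays(c,px); return o+d*((z-o[2])/d[:,2])[:,None]
def proj(c,X):
    k,D,R,t=c
    return cv2.projectPoints(np.array(X,float).reshape(-1,1,3),cv2.Rodrigues(R)[0],t,k,D)[0].reshape(-1,2)
E
python3 - <<'E'
from h import *
print(sense(),ctrl.pinch_z)
for n in('scene','top','wrist'):
    p,d=optics.grab_frame(n);cv2.imwrite(f'pics/{n}0.png',p[:,:,::-1]);np.savez(f'{n}0.npz',p=p,d=d)
    print(n,optics.camera_model(n))
E
```

```text
{'clock': 0.0, 'q': array([-6.94908278e+01,  1.51685803e+01,  9.19799471e+01, -1.98142580e-03,
        7.29772215e+01, -2.11370770e+00]), 'joint_velocities': array([ 0.00643825,  0.02135152,  0.05425427,  0.01621212, -0.04252572,
        0.0688315 ]), 'joint_efforts': array([-1.23246271e-03, -5.02109599e+01, -3.56879032e+01,  7.26228347e-02,
        2.92864133e-02, -1.70176468e-04]), 'ee_pos': array([ 0.25939567, -0.6224086 ,  0.23740712]), 'tcp_rot': array([-1.79874267e+02, -2.74591727e-03,  2.26234591e+01]), 'contact_force': array([ 0.40276126,  0.71315336, -0.80106001]), 'wrist_torque': array([-0.00540908,  0.02663023,  0.02470328]), 'opening': 0.08811757784638558} 0.0187
scene {'fov_y': 48.81347561613811, 'cx': 327.0833607725131, 'cy': 244.37031669767703, 'D': array([-0.14650686,  0.        ,  0.        ,  0.        ,  0.        ]), 'R': array([[ 0.75304568,  0.65796779,  0.00077458],
       [ 0.45342778, -0.51809538, -0.72524508],
       [-0.47678659,  0.54649389, -0.68849036]]), 't': array([-0.32127042, -0.22487133,  1.31119663])}
top {'fov_y': 51.377592173226006, 'cx': 321.26591515620464, 'cy': 244.4471557706844, 'D': array([-0.09481215,  0.        ,  0.        ,  0.        ,  0.        ]), 'R': array([[-0.01709409, -0.99898572, -0.0416573 ],
       [-0.98463496,  0.02406088, -0.17295975],
       [ 0.17378663,  0.03806064, -0.98404756]]), 't': array([-0.03514269,  0.49319741,  0.87413169])}
wrist {'fov_y': 62.13718938035551, 'cx': 309.03288339988217, 'cy': 239.07207099373184, 'D': array([-0.0340921,  0.       ,  0.       ,  0.       ,  0.       ]), 'T_tool_cam': array([[-3.32532431e-04, -9.50766155e-01, -3.09909033e-01,
         8.07511707e-02],
       [ 9.99999771e-01, -1.33708714e-04, -6.62796541e-04,
        -5.74199214e-04],
       [ 5.88726980e-04, -3.09909182e-01,  9.50765982e-01,
        -1.46437165e-01],
       [ 0.00000000e+00,  0.00000000e+00,  0.00000000e+00,
         1.00000000e+00]])}
```

View pics/top0.png

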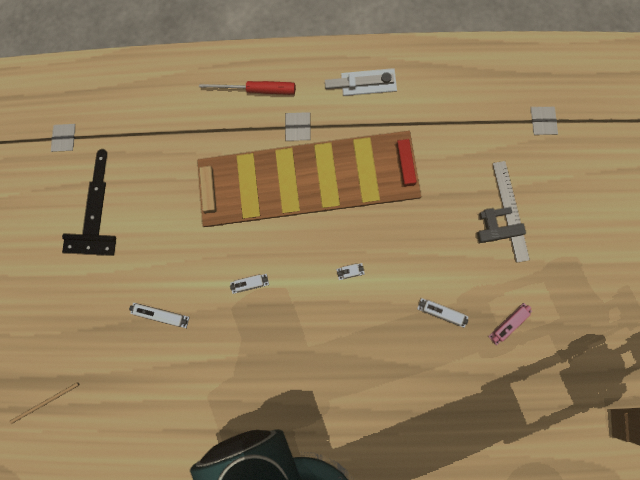

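View pics/scene0.png

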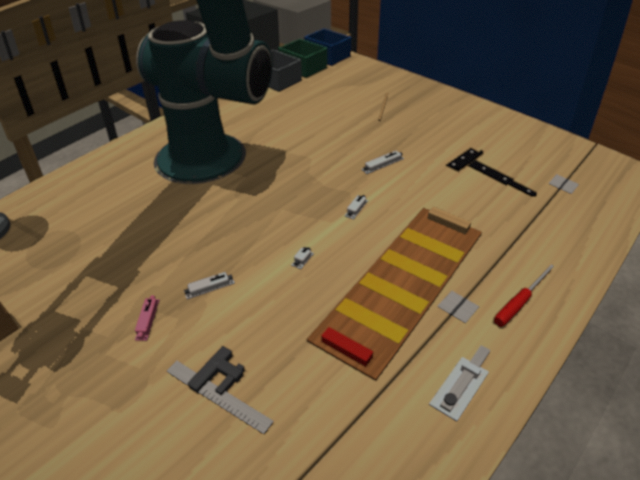

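View pics/wrist0.png

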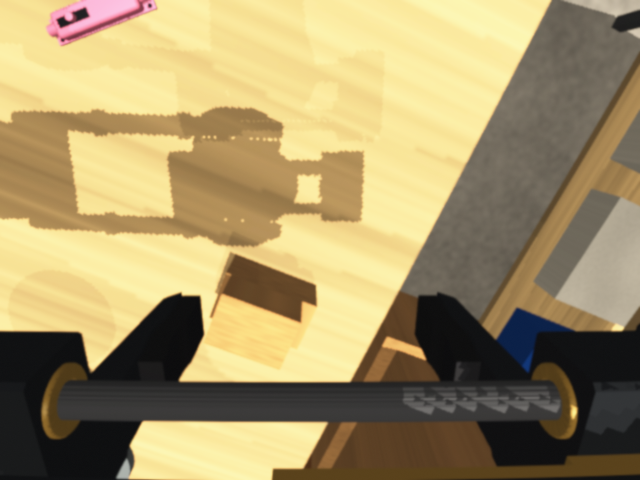

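The top view shows four grey bolts at (351,271), (249,283), (443,313) and (159,316), and the pink look-alike at (511,324). The red stop is at (406,161), next to the rightmost yellow mark. I'll measure these next.

```bash
cat > m.py <<'E'
from h import *
def measure(p):
    c=cam('top'); hsv=cv2.cvtColor(p,cv2.COLOR_RGB2HSV)
    out={}
    ym=cv2.inRange(hsv,(24,130,90),(34,255,255))
    n,l,st,ce=cv2.connectedComponentsWithStats(ym)
    for i in range(1,n):
        if st[i,4]>300:
            cn=cv2.findContours((l==i).astype(np.uint8),0,2)[0][0]
            w=onplane(c,cn.reshape(-1,2),0.009)[:,:2]
            r=cv2.minAreaRect((w*1000).astype(np.float32)); b=cv2.boxPoints(r)/1000
            e=[b[1]-b[0],b[2]-b[1]];e=max(e,key=np.linalg.norm)
            print('yellow',ce[i].round(1),np.round(np.array(r[0])/1000,4),np.round(r[1],1),'ang',round(np.degrees(np.arctan2(e[1],e[0]))%180,1))
    for b0 in [(320,250,385,292),(215,260,285,305),(405,285,480,340),(115,290,200,340)]:
        x0,y0,x1,y1=b0; 
        sub=hsv[y0:y1,x0:x1]
        m=((sub[...,1]<80)).astype(np.uint8)
        n,l,st,ce=cv2.connectedComponentsWithStats(m); i=1+st[1:,4].argmax()
        m=(l==i).astype(np.uint8)
        cn=max(cv2.findContours(m,0,2)[0],key=len).reshape(-1,2)+[x0,y0]
        w=onplane(c,cn,0.012)[:,:2]
        r=cv2.minAreaRect((w*1000).astype(np.float32)); b=cv2.boxPoints(r)/1000
        e=[b[1]-b[0],b[2]-b[1]];e=max(e,key=np.linalg.norm)
        print('bolt',(ce[i]+[x0,y0]).round(1),np.round(np.array(r[0])/1000,4),np.round(r[1],1),'ang',round(np.degrees(np.arctan2(e[1],e[0]))%180,1))
E
python3 - <<'E'
from m import *
p=np.load('top0.npz')['p'];measure(p)
im=p[:,:,::-1]
t=[cv2.resize(im[y-35:y+35,x-50:x+50],(400,280),interpolation=cv2.INTER_CUBIC) for x,y in [(351,271),(249,283),(443,313),(159,316)]]
cv2.imwrite('pics/crop.png',np.vstack([np.hstack(t[:2]),np.hstack(t[2:])]))
E
```

```text
yellow [365.9 169.7] [ 0.6453 -0.1339] [128.1  32.3] ang 6.4
yellow [326.5 175. ] [ 0.6369 -0.0567] [128.3  32.6] ang 6.5
yellow [287.1 180.1] [0.6287 0.0208] [128.1  32.7] ang 6.3
yellow [248.1 184.1] [0.6203 0.0983] [127.9  32.5] ang 6.0
bolt [349.9 271.2] [ 0.4444 -0.0965] [27.1 53.2] ang 102.2
bolt [250.2 283. ] [0.4289 0.0826] [26.5 97.6] ang 100.2
bolt [442.8 312.2] [ 0.365  -0.2669] [95.6 24.5] ang 67.2
bolt [158.9 314.9] [0.37   0.2685] [119.4  23.5] ang 75.6
```

View pics/crop.png

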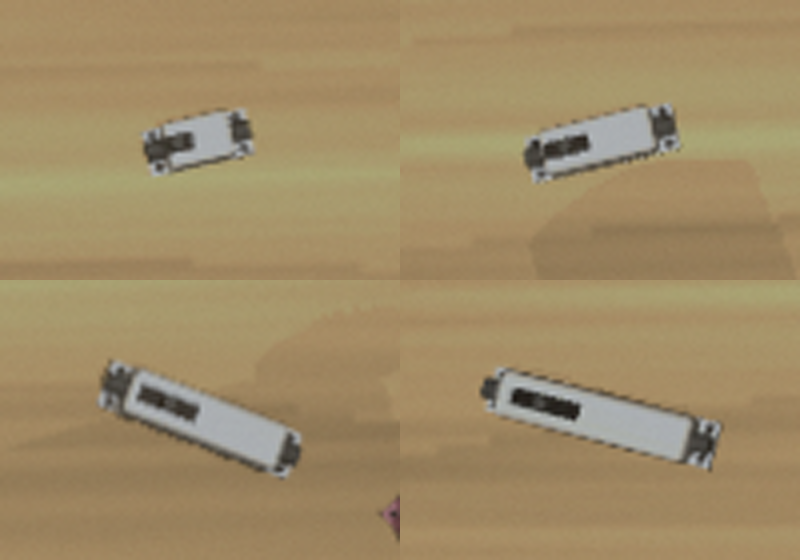

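Each bolt is right side up, with its dark slot and knob on top. By size they are a (351,271), b (249,283; its shadow inflates the box), c (443,313, about 95 mm) and d (159,316, about 119 mm). The pink part at (511,324) stays where it is. The red stop lies beyond the mark at (366,170), so a goes to (0.645,-0.134), and b, c and d follow toward +y.

I'll start with bolt c.

```bash
cat >> h.py <<'E'
def go(x,y,z,yaw):
    s=sense();R=Ro.from_euler('xyz',s['tcp_rot'],degrees=True)
    d=R.inv().apply(np.array([x,y,z])-s['ee_pos'])*100
    yaw=s['tcp_rot'][2]+((yaw-s['tcp_rot'][2]+180)%360-180)
    r=(R.inv()*Ro.from_euler('xyz',[180,0,yaw],degrees=True)).as_rotvec()
    print('t',round(s['clock'],2),'row',np.round(d,2),np.round(r,4),'rows',round(max(np.linalg.norm(d)/4.17,np.degrees(np.linalg.norm(r))/7.16),1),'q',s['q'].round(0))
E
python3 - <<'E'
from h import *
go(.365,-.267,.18,67)
E
```

```text
t 0.15 row [ 23.42 -28.75   5.82] [-1.600e-03 -7.000e-04 -7.747e-01] rows 9.0 q [-69.  15.  92.   0.  73.  -2.]
```

Call:
carry_out([
  [23.4, -28.8, 5.8, 0, 0, -0.775],
  [23.4, -28.8, 5.8, 0, 0, -0.775],
  [23.4, -28.8, 5.8, 0, 0, -0.775],
  [23.4, -28.8, 5.8, 0, 0, -0.775],
  [23.4, -28.8, 5.8, 0, 0, -0.775],
  [23.4, -28.8, 5.8, 0, 0, -0.775],
  [23.4, -28.8, 5.8, 0, 0, -0.775],
  [23.4, -28.8, 5.8, 0, 0, -0.775],
  [23.4, -28.8, 5.8, 0, 0, -0.775],
  [23.4, -28.8, 5.8, 0, 0, -0.775],
], hand=-1, newtons=20)

```text
clock: 0.98
ee_pos: [0.3644, -0.26, 0.1782]
tcp_rot: [-179.7, -0.3, 67.3]
contact_force: [-0.5, 0.5, 0.2]
opening: 0.0879
```

Call:
carry_out([
  [0, 0, 0, 0, 0, 0],
  [0, 0, 0, 0, 0, 0],
  [0, 0, 0, 0, 0, 0],
])

```text
clock: 1.23
ee_pos: [0.3643, -0.2609, 0.1784]
tcp_rot: [-179.7, -0.3, 67.3]
contact_force: [-0.1, 0.2, -0.2]
opening: 0.0882
```

```bash
cat > w.py <<'E'
import sys
from h import *
def wlook(name,x,y,z=0.012,rad=0.085):
    s=sense();c=cam('wrist',s);p,d=optics.grab_frame('wrist')
    im=p[:,:,::-1].copy()
    hsv=cv2.cvtColor(p,cv2.COLOR_RGB2HSV)
    m=((hsv[...,1]<60)&(hsv[...,2]>110)).astype(np.uint8)
    # keep near expected
    g=np.zeros_like(m); pc=proj(c,[[x,y,z]])[0]
    m[int(min(480,330)):]=0
    m=cv2.morphologyEx(m,cv2.MORPH_CLOSE,np.ones((9,9)))
    n,l,st,ce=cv2.connectedComponentsWithStats(m)
    ids=[i for i in range(1,n) if st[i,4]>500]
    i=min(ids,key=lambda i:np.linalg.norm(ce[i]-pc))
    cn=max(cv2.findContours((l==i).astype(np.uint8),0,2)[0],key=len)
    w=onplane(c,cn.reshape(-1,2),z+0.005)[:,:2]
    r=cv2.minAreaRect((w*1000).astype(np.float32)); b=cv2.boxPoints(r)/1000
    e=[b[1]-b[0],b[2]-b[1]];e=max(e,key=np.linalg.norm)
    print('wrist bolt px',ce[i].round(0),'pos',np.round(np.array(r[0])/1000,4),'size',np.round(r[1],1),'ang',round(np.degrees(np.arctan2(e[1],e[0]))%180,1),'expected px',pc.round(0))
    cv2.drawContours(im,[cn],-1,(0,255,0),1);cv2.imwrite(f'pics/{name}.png',im)
    return np.array(r[0])/1000
E
python3 - <<'E'
from w import *
s=sense();print(s['ee_pos'],s['tcp_rot'],s['contact_force'])
wlook('w1',.365,-.267)
E
```

```text
[ 0.36433798 -0.26089976  0.17835446] [-179.72433684   -0.26587196   67.27192071] [-0.07329306  0.19670228 -0.21881949]
wrist bolt px [313. 223.] pos [ 0.3647 -0.2643] size [90.3 21.7] ang 66.7 expected px [314. 222.]
```

View pics/w1.png

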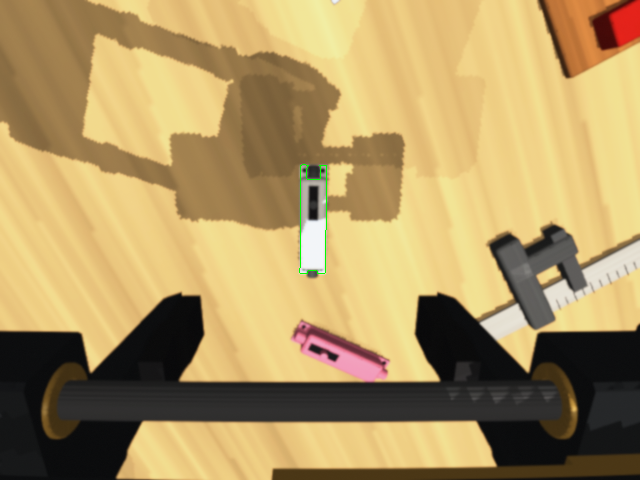

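The wrist view shows bolt c at (313,223), between the jaws and clear of the pink part at (340,350). I'll descend on it.

Run:
```python
from h import *
go(.365,-.2655,.003,67)
```

```text
t 1.28 row [-0.44  0.3  17.54] [-0.0046 -0.0046  0.0039] rows 4.2 q [-39.  -7. 122.   0.  65. -16.]
```

Call:
carry_out([
  [-0.4, 0.3, 3, 0, 0, 0],
  [-0.4, 0.3, 6.5, -0.004, -0.004, 0],
  [-0.4, 0.3, 10, -0.004, -0.004, 0],
  [-0.4, 0.3, 13, -0.004, -0.004, 0],
  [-0.4, 0.3, 15.5, -0.004, -0.004, 0],
  [-0.4, 0.3, 16.8, -0.004, -0.004, 0],
  [-0.4, 0.3, 17.3, -0.004, -0.004, 0],
  [-0.4, 0.3, 17.5, -0.004, -0.004, 0],
  [-0.4, 0.3, 17.5, -0.004, -0.004, 0],
], hand=0)

```text
clock: 2.03
ee_pos: [0.3653, -0.2663, 0.0037]
tcp_rot: [-180.0, -0.0, 67.1]
contact_force: [0.5, -0.4, 0.4]
opening: 0.0441
```

Call:
carry_out([
  [0, 0, 0, 0, 0, 0],
  [0, 0, 0, 0, 0, 0],
  [0, 0, 0, 0, 0, 0],
  [0, 0, 0, 0, 0, 0],
  [0, 0, 0, 0, 0, 0],
  [0, 0, 0, 0, 0, 0],
  [0, 0, 0, 0, 0, 0],
], hand=1, newtons=25)

```text
clock: 2.62
ee_pos: [0.3658, -0.2668, 0.0047]
tcp_rot: [179.9, 0.0, 67.2]
contact_force: [-3.0, -0.4, 6.4]
opening: 0.0218
```

Call:
carry_out([
  [0, 0, -1, 0, 0, 0],
  [0, 0, -3, 0, 0, 0],
  [0, 0, -6, 0, 0, 0],
  [0, 0, -9, 0, 0, 0],
  [0, 0, -10, 0, 0, 0],
  [0, 0, -10, 0, 0, 0],
])

```text
clock: 3.12
ee_pos: [0.3679, -0.2683, 0.108]
tcp_rot: [179.5, 0.1, 67.2]
contact_force: [-0.7, -0.5, -2.3]
opening: 0.0216
```

Run:
```python
from h import *
print(sense()['opening'],sense()['contact_force'],sense()['ee_pos'])
go(.6287,.0208,.10,6.3)
p,d=optics.grab_frame('wrist');cv2.imwrite('pics/w2.png',p[:,:,::-1])
```

```text
0.021556448533283888 [-0.6577797  -0.53263799 -2.30037218] [ 0.36790279 -0.26833466  0.10802582]
t 3.12 row [36.77 12.81  0.82] [ 0.0085 -0.0022  1.0624] rows 9.3 q [-39.  -2. 126.   0.  56. -16.]
```

View pics/w2.png

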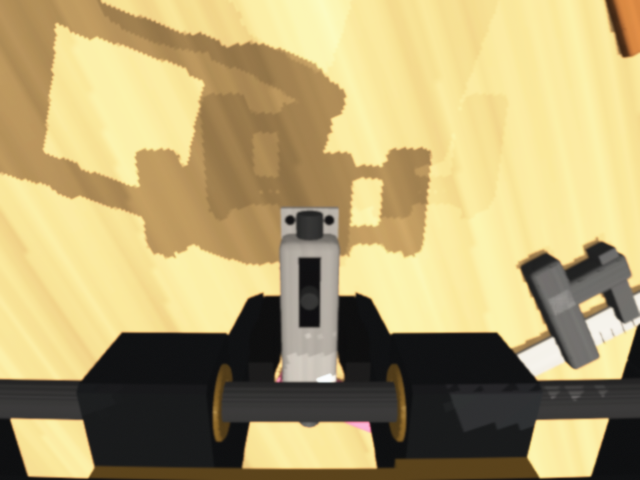

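Bolt c is held squarely, with its far end at (310,208). I'm carrying it to mark 3 in the row.

Call:
carry_out([
  [36.8, 12.8, 0.8, 0, 0, 1.062],
  [36.8, 12.8, 0.8, 0, 0, 1.062],
  [36.8, 12.8, 0.8, 0, 0, 1.062],
  [36.8, 12.8, 0.8, 0, 0, 1.062],
  [36.8, 12.8, 0.8, 0, 0, 1.062],
  [36.8, 12.8, 0.8, 0, 0, 1.062],
  [36.8, 12.8, 0.8, 0, 0, 1.062],
  [36.8, 12.8, 0.8, 0, 0, 1.062],
  [36.8, 12.8, 0.8, 0, 0, 1.062],
  [36.8, 12.8, 0.8, 0, 0, 1.062],
])

```text
clock: 4.0
ee_pos: [0.6219, 0.0192, 0.0944]
tcp_rot: [179.8, 0.1, 6.0]
contact_force: [1.2, -0.7, -2.3]
opening: 0.0219
```

Call:
carry_out([
  [0, 0, 0, 0, 0, 0],
  [0, 0, 0, 0, 0, 0],
])

```text
clock: 4.17
ee_pos: [0.6207, 0.0213, 0.0906]
tcp_rot: [179.9, 0.4, 6.2]
contact_force: [-0.9, -0.5, -3.2]
opening: 0.0218
```

Run:
```python
from h import *
s=sense();c=cam('wrist',s);print(s['ee_pos'],s['tcp_rot'])
a=np.radians(s['tcp_rot'][2]);ax=np.array([np.cos(a),np.sin(a)])
# far tab end seen at (310,208): tab at ~3mm above bolt underside (underside ~4.5mm below TCP)
for z in (-.0047,0):
    w=onplane(c,[[310,208]],s['ee_pos'][2]+z)[0]
    print('far end along tool x (mm)',(w[:2]-s['ee_pos'][:2])@ax*1000)
go(.6287,.0208,.0135,6.3)
```

```text
[0.62068582 0.02133028 0.09059302] [179.88711758   0.41867267   6.22981693]
far end along tool x (mm) 44.05068854922778
far end along tool x (mm) 45.22422878126991
t 4.17 row [0.85 0.12 7.7 ] [ 0.002   0.0073 -0.0012] rows 1.9 q [ -0.  17. 106.  -0.  57.  84.]
```

Call:
carry_out([
  [1.0, 0.1, 2, 0.002, 0.007, 0],
  [1.0, 0.1, 4, 0.002, 0.007, 0],
  [1.0, 0.1, 6, 0.002, 0.007, 0],
  [1.0, 0.1, 6.7, 0.002, 0.007, 0],
  [1.0, 0.1, 6.7, 0.002, 0.007, 0],
  [1.0, 0.1, 6.7, 0.002, 0.007, 0],
])

```text
clock: 4.67
ee_pos: [0.6287, 0.0205, 0.0224]
tcp_rot: [-180.0, 0.2, 6.2]
contact_force: [-0.5, 0.3, -2.7]
opening: 0.0219
```

Run:
```python
from h import *
s=sense();print(s['ee_pos'],s['tcp_rot'],s['contact_force'])
go(.6307,.0210,.0140,6.3)
```

```text
[0.62865495 0.02045306 0.02237662] [-179.98431059    0.1833778     6.18991574] [-0.53264542  0.28767768 -2.65918291]
t 4.67 row [ 0.21 -0.03  0.84] [-0.0003  0.0032 -0.0019] rows 0.2 q [ -0.  22. 107.  -0.  50.  83.]
```

Call:
carry_out([
  [0.2, 0, 0.3, 0, 0.003, 0],
  [0.2, 0, 0.6, 0, 0.003, 0],
  [0.2, 0, 0.8, 0, 0.003, 0],
  [0.2, 0, 0.8, 0, 0.003, 0],
])

```text
clock: 5.0
ee_pos: [0.6307, 0.0206, 0.0146]
tcp_rot: [-180.0, -0.0, 6.2]
contact_force: [-0.2, 1.0, -2.4]
opening: 0.022
```

Call:
carry_out([
  [0, 0, 0, 0, 0, 0],
  [0, 0, 0, 0, 0, 0],
  [0, 0, 0, 0, 0, 0],
  [0, 0, 0, 0, 0, 0],
], hand=0)

```text
clock: 5.33
ee_pos: [0.6314, 0.0206, 0.0154]
tcp_rot: [-180.0, -0.1, 6.2]
contact_force: [-0.6, 0.1, 0.7]
opening: 0.0436
```

Call:
carry_out([
  [0, 0, -1, 0, 0, 0],
  [0, 0, -3, 0, 0, 0],
  [0, 0, -6, 0, 0, 0],
  [0, 0, -10, 0, 0, 0],
  [0, 0, -13, 0, 0, 0],
  [0, 0, -13, 0, 0, 0],
])

```text
clock: 5.83
ee_pos: [0.6367, 0.0207, 0.1551]
tcp_rot: [179.9, -0.9, 6.2]
contact_force: [1.5, 0.4, -0.1]
opening: 0.0442
```

Run:
```python
from w import *
wlook('w3',.6287,.0208,.018)
go(.4444,-.0965,.18,102)
```

```text
wrist bolt px [308. 236.] pos [0.6302 0.0212] size [93.4 21.2] ang 6.2 expected px [308. 237.]
t 5.88 row [-20.19   9.59  -3.05] [ 0.0112 -0.0083 -1.672 ] rows 13.4 q [ -0.  14. 103.   0.  63.  83.]
```

View pics/w3.png

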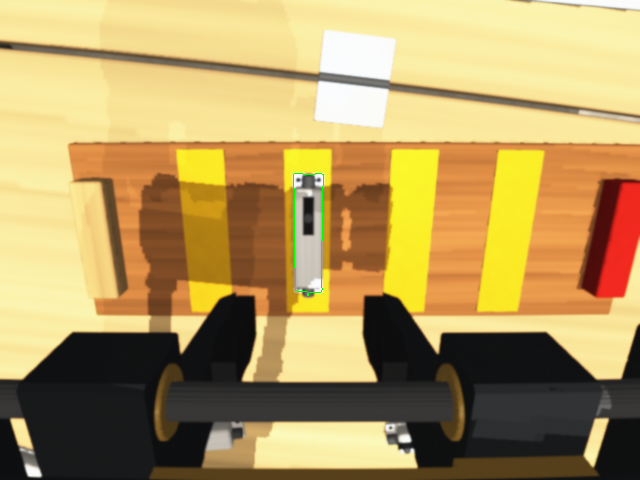

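Bolt c sits centred on the third mark from the red stop, at (308,236). Bolt a is next.

Call:
carry_out([
  [-20.2, 9.6, -3, 0.011, -0.008, -1.672],
  [-20.2, 9.6, -3, 0.011, -0.008, -1.672],
  [-20.2, 9.6, -3, 0.011, -0.008, -1.672],
  [-20.2, 9.6, -3, 0.011, -0.008, -1.672],
  [-20.2, 9.6, -3, 0.011, -0.008, -1.672],
  [-20.2, 9.6, -3, 0.011, -0.008, -1.672],
  [-20.2, 9.6, -3, 0.011, -0.008, -1.672],
  [-20.2, 9.6, -3, 0.011, -0.008, -1.672],
  [-20.2, 9.6, -3, 0.011, -0.008, -1.672],
  [-20.2, 9.6, -3, 0.011, -0.008, -1.672],
])

```text
clock: 6.72
ee_pos: [0.4432, -0.0966, 0.1787]
tcp_rot: [-179.9, -0.0, 78.1]
contact_force: [-0.6, 0.3, 0.3]
opening: 0.044
```

Run:
```python
from w import *
go(.4444,-.0965,.18,102)
```

```text
t 6.72 row [ 0.03  0.11 -0.13] [-0.0008 -0.0008 -0.4177] rows 3.3 q [-15.  -7. 122.   0.  65.  -4.]
```

Call:
carry_out([
  [0, 0.1, -0.1, 0, 0, -0.418],
  [0, 0.1, -0.1, 0, 0, -0.418],
  [0, 0.1, -0.1, 0, 0, -0.418],
  [0, 0.1, -0.1, 0, 0, -0.418],
  [0, 0.1, -0.1, 0, 0, -0.418],
])

```text
clock: 7.13
ee_pos: [0.4434, -0.0966, 0.1788]
tcp_rot: [-179.9, -0.1, 102.1]
contact_force: [-0.1, -0.1, -0.0]
opening: 0.044
```

Run:
```python
from w import *
r=wlook('w4',.4444,-.0965)
go(r[0],r[1],.003,102)
```

```text
wrist bolt px [312. 217.] pos [ 0.4445 -0.0946] size [22.  49.3] ang 102.1 expected px [311. 215.]
t 7.18 row [ 0.14  0.19 17.59] [-0.0022 -0.0017 -0.0011] rows 4.2 q [-15.  -7. 122.   0.  65. -27.]
```

View pics/w4.png

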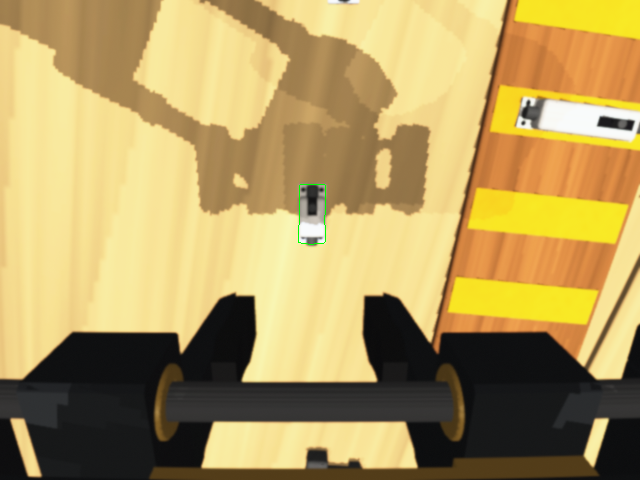

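Bolt a is at (312,217), aligned with the jaws and measuring 49 x 22 mm. I'll grip it.

Call:
carry_out([
  [0.1, 0.2, 3, 0, 0, 0],
  [0.1, 0.2, 6.5, 0, 0, 0],
  [0.1, 0.2, 10, 0, 0, 0],
  [0.1, 0.2, 13, 0, 0, 0],
  [0.1, 0.2, 15.5, 0, 0, 0],
  [0.1, 0.2, 16.8, -0.002, -0.002, 0],
  [0.1, 0.2, 17.3, -0.002, -0.002, 0],
  [0.1, 0.2, 17.6, -0.002, -0.002, 0],
  [0.1, 0.2, 17.6, -0.002, -0.002, 0],
])

```text
clock: 7.93
ee_pos: [0.4448, -0.095, 0.0028]
tcp_rot: [-180.0, 0.0, 101.9]
contact_force: [0.4, -0.2, -0.1]
opening: 0.0443
```

Call:
carry_out([
  [0, 0, 0, 0, 0, 0],
  [0, 0, 0, 0, 0, 0],
  [0, 0, 0, 0, 0, 0],
  [0, 0, 0, 0, 0, 0],
  [0, 0, 0, 0, 0, 0],
  [0, 0, 0, 0, 0, 0],
], hand=1)

```text
clock: 8.43
ee_pos: [0.4457, -0.0952, 0.0038]
tcp_rot: [179.9, 0.1, 101.9]
contact_force: [-2.6, 0.1, 6.7]
opening: 0.0216
```

Call:
carry_out([
  [0, 0, -1, 0, 0, 0],
  [0, 0, -3, 0, 0, 0],
  [0, 0, -6, 0, 0, 0],
  [0, 0, -9, 0, 0, 0],
  [0, 0, -10, 0, 0, 0],
  [0, 0, -10, 0, 0, 0],
])

```text
clock: 8.93
ee_pos: [0.4483, -0.0959, 0.1072]
tcp_rot: [179.6, 0.2, 101.9]
contact_force: [0.5, 0.1, 0.2]
opening: 0.0219
```

Run:
```python
from h import *
go(.6453,-.1339,.11,6.3)
p,d=optics.grab_frame('wrist');cv2.imwrite('pics/w5.png',p[:,:,::-1])
```

```text
t 8.93 row [-7.79 18.5  -0.1 ] [ 0.0093 -0.0031  1.6685] rows 13.4 q [-15.  -2. 125.  -0.  56. -27.]
```

View pics/w5.png

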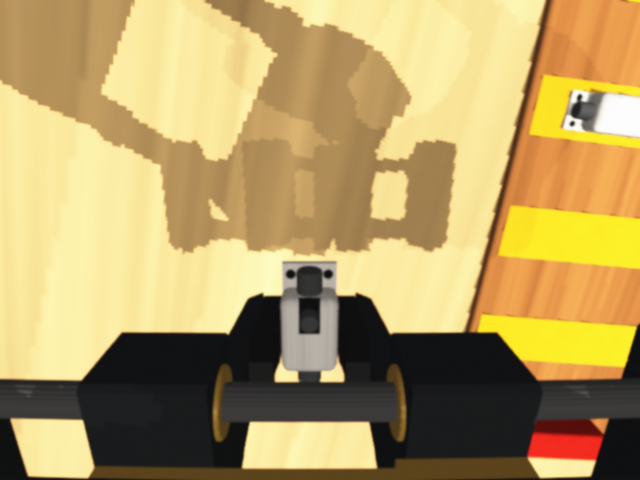

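Bolt a is held, with its far end at (310,262) and its near end at (310,370).

Call:
carry_out([
  [-7.8, 18.5, 0, 0, 0, 1.668],
  [-7.8, 18.5, 0, 0, 0, 1.668],
  [-7.8, 18.5, 0, 0, 0, 1.668],
  [-7.8, 18.5, 0, 0, 0, 1.668],
  [-7.8, 18.5, 0, 0, 0, 1.668],
  [-7.8, 18.5, 0, 0, 0, 1.668],
  [-7.8, 18.5, 0, 0, 0, 1.668],
  [-7.8, 18.5, 0, 0, 0, 1.668],
  [-7.8, 18.5, 0, 0, 0, 1.668],
  [-7.8, 18.5, 0, 0, 0, 1.668],
])

```text
clock: 9.82
ee_pos: [0.6417, -0.1331, 0.102]
tcp_rot: [-179.9, 0.1, 29.9]
contact_force: [0.1, -1.3, -0.1]
opening: 0.022
```

```bash
cat >> h.py <<'E'
def faroff(px,under=.0045):
    s=sense();c=cam('wrist',s);a=np.radians(s['tcp_rot'][2]);ax=np.array([np.cos(a),np.sin(a)])
    print('far end mm',[round((onplane(c,[px],s['ee_pos'][2]-under+z)[0][:2]-s['ee_pos'][:2])@ax*1000,1) for z in(.0,.004)])
E
python3 - <<'E'
from h import *
faroff((310,262),.0038)
go(.6453,-.1339,.03,6.3)
E
```

```text
far end mm [np.float64(22.1), np.float64(23.7)]
t 9.82 row [0.28 0.25 7.2 ] [-0.001   0.0013  0.4124] rows 3.3 q [-14.  19. 101.   0.  59.  46.]
```

Call:
carry_out([
  [0.5, 0.3, 0, 0, 0, 0.412],
  [0.5, 0.3, 0, 0, 0, 0.412],
  [0.5, 0.3, 0, 0, 0, 0.412],
  [0.5, 0.3, 0, 0, 0, 0.412],
  [0.5, 0.3, 3, 0, 0, 0.412],
  [0.5, 0.3, 5, 0, 0, 0.412],
  [0.5, 0.3, 7, 0, 0, 0.412],
  [0.5, 0.3, 7.2, 0, 0, 0.412],
  [0.5, 0.3, 7.2, 0, 0, 0.412],
  [0.5, 0.3, 7.2, 0, 0, 0.412],
])

```text
clock: 10.65
ee_pos: [0.6468, -0.133, 0.0289]
tcp_rot: [-179.9, 0.2, 6.3]
contact_force: [0.7, 0.1, -0.5]
opening: 0.0218
```

Run:
```python
from h import *
go(.6473,-.1337,.0132,6.3)
```

```text
t 10.65 row [0.05 0.08 1.56] [-0.0014  0.0034  0.0003] rows 0.4 q [-14.  25. 103.   0.  52.  70.]
```

Call:
carry_out([
  [0, 0.1, 0.5, 0, 0.003, 0],
  [0, 0.1, 1, 0, 0.003, 0],
  [0, 0.1, 1.4, 0, 0.003, 0],
  [0, 0.1, 1.55, 0, 0.003, 0],
  [0, 0.1, 1.55, 0, 0.003, 0],
])

```text
clock: 11.07
ee_pos: [0.6467, -0.134, 0.0132]
tcp_rot: [-179.9, 0.0, 6.3]
contact_force: [-0.6, 0.1, -1.5]
opening: 0.0219
```

Call:
carry_out([
  [0, 0, 0, 0, 0, 0],
  [0, 0, 0, 0, 0, 0],
  [0, 0, 0, 0, 0, 0],
  [0, 0, 0, 0, 0, 0],
], hand=0)

```text
clock: 11.4
ee_pos: [0.6471, -0.134, 0.0137]
tcp_rot: [-179.9, -0.0, 6.3]
contact_force: [-0.1, 0.5, 0.5]
opening: 0.0438
```

Call:
carry_out([
  [0, 0, -1, 0, 0, 0],
  [0, 0, -3, 0, 0, 0],
  [0, 0, -6, 0, 0, 0],
  [0, 0, -10, 0, 0, 0],
  [0, 0, -13, 0, 0, 0],
  [0, 0, -13, 0, 0, 0],
])

```text
clock: 11.9
ee_pos: [0.6524, -0.1355, 0.1536]
tcp_rot: [179.8, -0.8, 6.3]
contact_force: [1.3, -0.2, 0.3]
opening: 0.0441
```

Run:
```python
from w import *
wlook('w6',.6453,-.1339,.018)
go(.4289,.0800,.18,102)
```

```text
wrist bolt px [305. 236.] pos [ 0.6479 -0.1328] size [46.5 20.4] ang 6.7 expected px [306. 236.]
t 11.95 row [-19.66 -23.81  -3.23] [ 0.0107 -0.0058 -1.6699] rows 13.4 q [-14.  17.  99.   0.  63.  70.]
```

View pics/w6.png

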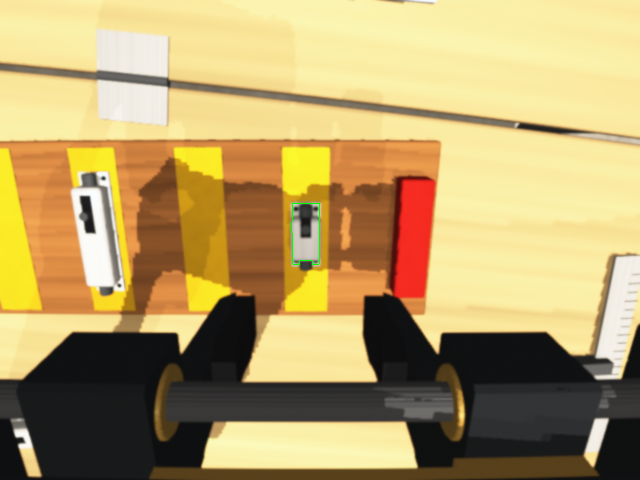

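Bolt a is centred on the mark beside the red stop, at (305,236). Bolt b is next.

Call:
carry_out([
  [-19.7, -23.8, -3.2, 0.01, -0.006, -1.67],
  [-19.7, -23.8, -3.2, 0.01, -0.006, -1.67],
  [-19.7, -23.8, -3.2, 0.01, -0.006, -1.67],
  [-19.7, -23.8, -3.2, 0.01, -0.006, -1.67],
  [-19.7, -23.8, -3.2, 0.01, -0.006, -1.67],
  [-19.7, -23.8, -3.2, 0.01, -0.006, -1.67],
  [-19.7, -23.8, -3.2, 0.01, -0.006, -1.67],
  [-19.7, -23.8, -3.2, 0.01, -0.006, -1.67],
  [-19.7, -23.8, -3.2, 0.01, -0.006, -1.67],
  [-19.7, -23.8, -3.2, 0.01, -0.006, -1.67],
])

```text
clock: 12.78
ee_pos: [0.4267, 0.0807, 0.1791]
tcp_rot: [-180.0, 0.0, 78.4]
contact_force: [-0.5, 0.2, -0.8]
opening: 0.0444
```

Call:
carry_out([
  [0, 0, 0, 0, 0, -0.42],
  [0, 0, 0, 0, 0, -0.42],
  [0, 0, 0, 0, 0, -0.42],
  [0, 0, 0, 0, 0, -0.42],
  [0, 0, 0, 0, 0, -0.42],
])

```text
clock: 13.2
ee_pos: [0.4258, 0.0806, 0.1782]
tcp_rot: [-179.8, -0.0, 102.6]
contact_force: [-1.6, -0.9, -0.6]
opening: 0.0441
```

Run:
```python
from w import *
r=wlook('w7',.4289,.08)
go(r[0],r[1],.003,102)
```

```text
wrist bolt px [315. 199.] pos [0.4256 0.0977] size [22.7 71. ] ang 102.6 expected px [313. 217.]
t 13.25 row [ 1.67  0.38 17.53] [-0.0025 -0.      0.0074] rows 4.2 q [  7.  -9. 124.  -0.  65.  -5.]
```

View pics/w7.png

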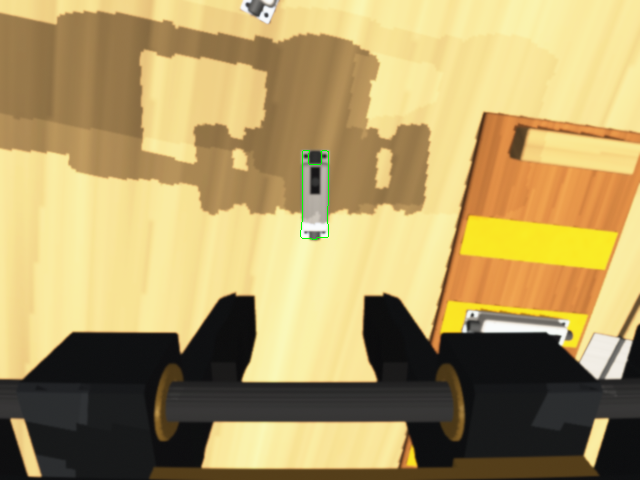

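Bolt b is at (315,199) and measures 71 x 23 mm. I'll grip it.

Call:
carry_out([
  [1.7, 0.4, 3, 0, 0, 0],
  [1.7, 0.4, 6.5, 0, 0, 0],
  [1.7, 0.4, 10, 0, 0, 0],
  [1.7, 0.4, 13, 0, 0, 0],
  [1.7, 0.4, 15.5, 0, 0, 0],
  [1.7, 0.4, 16.8, -0.003, 0, 0],
  [1.7, 0.4, 17.3, -0.003, 0, 0],
  [1.7, 0.4, 17.5, -0.003, 0, 0],
  [1.7, 0.4, 17.5, -0.003, 0, 0],
])

```text
clock: 14.0
ee_pos: [0.4258, 0.098, 0.0033]
tcp_rot: [180.0, -0.0, 102.4]
contact_force: [-0.2, -0.6, 0.5]
opening: 0.0439
```

Call:
carry_out([
  [0, 0, 0, 0, 0, 0],
  [0, 0, 0, 0, 0, 0],
  [0, 0, 0, 0, 0, 0],
  [0, 0, 0, 0, 0, 0],
  [0, 0, 0, 0, 0, 0],
  [0, 0, 0, 0, 0, 0],
], hand=1)

```text
clock: 14.5
ee_pos: [0.4267, 0.0981, 0.0043]
tcp_rot: [179.9, 0.0, 102.4]
contact_force: [-1.1, -0.2, 5.6]
opening: 0.0215
```

Call:
carry_out([
  [0, 0, -1, 0, 0, 0],
  [0, 0, -3, 0, 0, 0],
  [0, 0, -6, 0, 0, 0],
  [0, 0, -9, 0, 0, 0],
  [0, 0, -10, 0, 0, 0],
  [0, 0, -10, 0, 0, 0],
])

```text
clock: 15.0
ee_pos: [0.4293, 0.0986, 0.1077]
tcp_rot: [179.5, 0.0, 102.4]
contact_force: [1.4, -0.1, -1.3]
opening: 0.0217
```

Run:
```python
from h import *
go(.6369,-.0567,.11,6.3)
p,d=optics.grab_frame('wrist');cv2.imwrite('pics/w8.png',p[:,:,::-1])
```

```text
t 15.0 row [-19.62  16.96  -0.07] [ 0.0072 -0.0075  1.6767] rows 13.4 q [ 10.  -4. 127.   0.  56.  -3.]
```

View pics/w8.png

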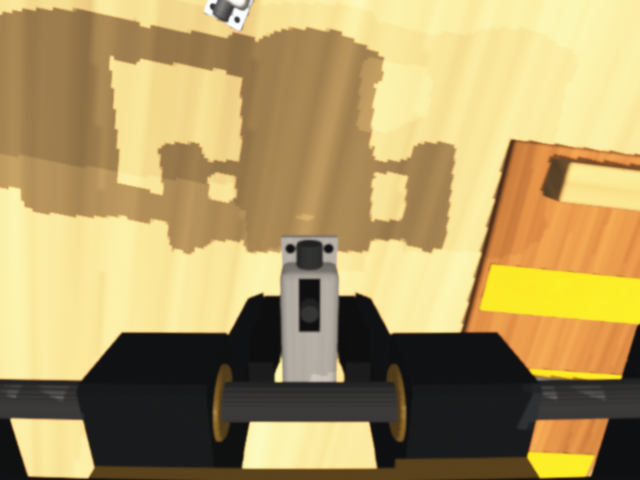

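Bolt b is held straight, with its far end at (310,236).

Call:
carry_out([
  [-19.6, 17.0, 0, 0, 0, 1.677],
  [-19.6, 17.0, 0, 0, 0, 1.677],
  [-19.6, 17.0, 0, 0, 0, 1.677],
  [-19.6, 17.0, 0, 0, 0, 1.677],
  [-19.6, 17.0, 0, 0, 0, 1.677],
  [-19.6, 17.0, 0, 0, 0, 1.677],
  [-19.6, 17.0, 0, 0, 0, 1.677],
  [-19.6, 17.0, 0, 0, 0, 1.677],
  [-19.6, 17.0, 0, 0, 0, 1.677],
  [-19.6, 17.0, 0, 0, 0, 1.677],
])

```text
clock: 15.88
ee_pos: [0.6338, -0.057, 0.1024]
tcp_rot: [-179.9, 0.0, 30.3]
contact_force: [-0.8, 0.1, -0.7]
opening: 0.0218
```

Run:
```python
from h import *
faroff((310,236),.0043)
go(.6369,-.0567,.03,6.3)
```

```text
far end mm [np.float64(33.0), np.float64(34.3)]
t 15.88 row [0.29 0.15 7.24] [-0.0025  0.0006  0.4197] rows 3.4 q [ -7.  18. 104.   0.  59.  52.]
```

Call:
carry_out([
  [0.5, 0.2, 0, 0, 0, 0.42],
  [0.5, 0.2, 0, 0, 0, 0.42],
  [0.5, 0.2, 0, 0, 0, 0.42],
  [0.5, 0.2, 0, 0, 0, 0.42],
  [0.5, 0.2, 3, 0, 0, 0.42],
  [0.5, 0.2, 5, 0, 0, 0.42],
  [0.5, 0.2, 7, 0, 0, 0.42],
  [0.5, 0.2, 7.2, 0, 0, 0.42],
  [0.5, 0.2, 7.2, 0, 0, 0.42],
  [0.5, 0.2, 7.2, 0, 0, 0.42],
])

```text
clock: 16.72
ee_pos: [0.6383, -0.056, 0.0293]
tcp_rot: [-179.8, 0.2, 6.3]
contact_force: [0.0, -0.3, -0.7]
opening: 0.0216
```

Run:
```python
from h import *
go(.6389,-.0565,.0138,6.3)
```

```text
t 16.72 row [0.06 0.06 1.55] [-0.0028  0.0031 -0.0003] rows 0.4 q [ -7.  23. 106.   0.  52.  76.]
```

Call:
carry_out([
  [0.1, 0.1, 0.5, -0.003, 0.003, 0],
  [0.1, 0.1, 1, -0.003, 0.003, 0],
  [0.1, 0.1, 1.4, -0.003, 0.003, 0],
  [0.1, 0.1, 1.5, -0.003, 0.003, 0],
  [0.1, 0.1, 1.55, -0.003, 0.003, 0],
])

```text
clock: 17.13
ee_pos: [0.6391, -0.0568, 0.0137]
tcp_rot: [180.0, 0.0, 6.3]
contact_force: [0.3, 0.2, -1.7]
opening: 0.0215
```

Call:
carry_out([
  [0, 0, 0, 0, 0, 0],
  [0, 0, 0, 0, 0, 0],
  [0, 0, 0, 0, 0, 0],
  [0, 0, 0, 0, 0, 0],
], hand=0)

```text
clock: 17.47
ee_pos: [0.6396, -0.0568, 0.0142]
tcp_rot: [180.0, -0.0, 6.3]
contact_force: [0.5, 0.4, -0.1]
opening: 0.0435
```

Call:
carry_out([
  [0, 0, -1, 0, 0, 0],
  [0, 0, -3, 0, 0, 0],
  [0, 0, -6, 0, 0, 0],
  [0, 0, -10, 0, 0, 0],
  [0, 0, -13, 0, 0, 0],
  [0, 0, -13, 0, 0, 0],
])

```text
clock: 17.97
ee_pos: [0.645, -0.0575, 0.154]
tcp_rot: [179.8, -0.9, 6.3]
contact_force: [1.0, -0.3, 0.6]
opening: 0.0441
```

Run:
```python
from w import *
wlook('w9',.6369,-.0567,.018)
go(.37,.2685,.18,75.6)
```

```text
wrist bolt px [306. 238.] pos [ 0.6395 -0.0556] size [68.8 20.3] ang 6.7 expected px [307. 237.]
t 18.02 row [-23.57 -35.36  -3.29] [ 0.0093 -0.0081 -1.2098] rows 10.2 q [ -7.  15. 101.  -0.  63.  76.]
```

View pics/w9.png

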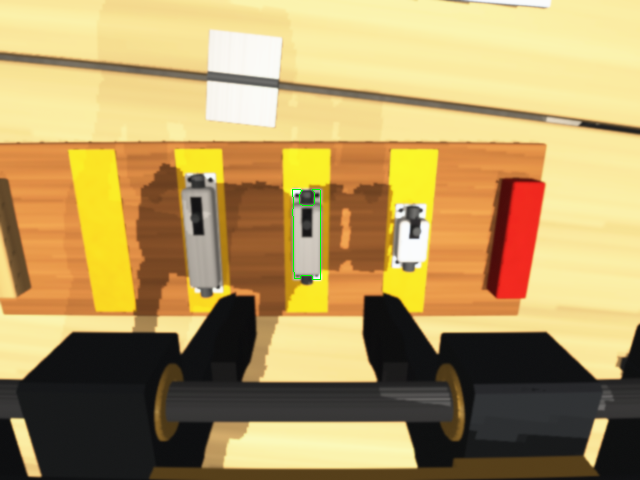

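Bolt b is on its mark at (306,238), with a on its right and c on its left. Bolt d is next.

Call:
carry_out([
  [-23.6, -35.4, -3.3, 0.009, -0.008, -1.21],
  [-23.6, -35.4, -3.3, 0.009, -0.008, -1.21],
  [-23.6, -35.4, -3.3, 0.009, -0.008, -1.21],
  [-23.6, -35.4, -3.3, 0.009, -0.008, -1.21],
  [-23.6, -35.4, -3.3, 0.009, -0.008, -1.21],
  [-23.6, -35.4, -3.3, 0.009, -0.008, -1.21],
  [-23.6, -35.4, -3.3, 0.009, -0.008, -1.21],
  [-23.6, -35.4, -3.3, 0.009, -0.008, -1.21],
  [-23.6, -35.4, -3.3, 0.009, -0.008, -1.21],
  [-23.6, -35.4, -3.3, 0.009, -0.008, -1.21],
])

```text
clock: 18.85
ee_pos: [0.3724, 0.2635, 0.1789]
tcp_rot: [-180.0, 0.1, 75.9]
contact_force: [0.3, 0.8, -0.6]
opening: 0.0441
```

Run:
```python
from w import *
go(.37,.2685,.18,75.6)
```

```text
t 18.85 row [ 0.42 -0.35 -0.11] [-0.0006  0.0009  0.0056] rows 0.1 q [ 32.  -6. 121.  -0.  65.  46.]
```

Call:
carry_out([
  [0.4, -0.3, 0, 0, 0, 0.005],
  [0.4, -0.3, 0, 0, 0, 0.005],
  [0.4, -0.3, 0, 0, 0, 0.005],
  [0.4, -0.3, 0, 0, 0, 0.005],
])

```text
clock: 19.18
ee_pos: [0.3708, 0.2672, 0.1784]
tcp_rot: [-180.0, 0.1, 75.6]
contact_force: [0.6, 0.2, 0.2]
opening: 0.0442
```

Run:
```python
from w import *
r=wlook('w10',.37,.2685)
go(r[0],r[1],.003,75.6)
```

```text
wrist bolt px [306. 210.] pos [0.3692 0.2728] size [114.   21.7] ang 75.5 expected px [308. 213.]
t 19.23 row [ 0.55 -0.31 17.54] [-0.0009  0.002  -0.0016] rows 4.2 q [ 33.  -6. 121.  -0.  65.  47.]
```

View pics/w10.png

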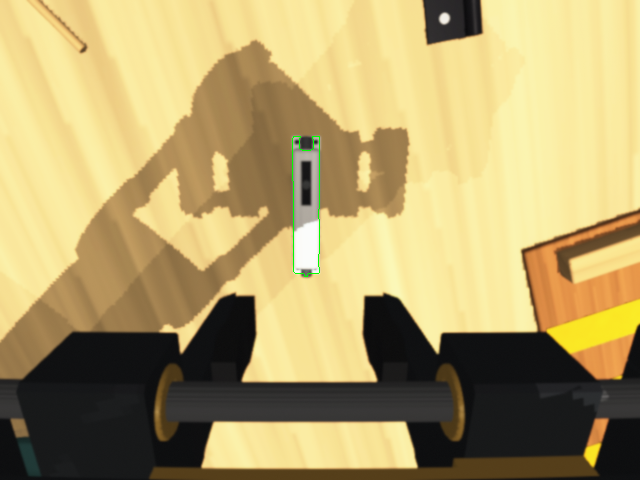

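Bolt d is at (306,210) and measures 114 x 22 mm. I'll grip it.

Call:
carry_out([
  [0.5, -0.3, 3, 0, 0, 0],
  [0.5, -0.3, 6.5, 0, 0, 0],
  [0.5, -0.3, 10, 0, 0, 0],
  [0.5, -0.3, 13, 0, 0, 0],
  [0.5, -0.3, 15.5, 0, 0, 0],
  [0.5, -0.3, 16.8, 0, 0.002, 0],
  [0.5, -0.3, 17.3, 0, 0.002, 0],
  [0.5, -0.3, 17.5, 0, 0.002, 0],
  [0.5, -0.3, 17.5, 0, 0.002, 0],
])

```text
clock: 19.98
ee_pos: [0.37, 0.2717, 0.0034]
tcp_rot: [-180.0, 0.0, 75.4]
contact_force: [-0.5, -0.2, 0.1]
opening: 0.0442
```

Call:
carry_out([
  [0, 0, 0, 0, 0, 0],
  [0, 0, 0, 0, 0, 0],
  [0, 0, 0, 0, 0, 0],
  [0, 0, 0, 0, 0, 0],
  [0, 0, 0, 0, 0, 0],
  [0, 0, 0, 0, 0, 0],
], hand=1)

```text
clock: 20.48
ee_pos: [0.3707, 0.2722, 0.0045]
tcp_rot: [180.0, -0.1, 75.4]
contact_force: [-0.5, -1.5, 7.2]
opening: 0.0218
```

Call:
carry_out([
  [0, 0, -1, 0, 0, 0],
  [0, 0, -3, 0, 0, 0],
  [0, 0, -6, 0, 0, 0],
  [0, 0, -9, 0, 0, 0],
  [0, 0, -10, 0, 0, 0],
  [0, 0, -10, 0, 0, 0],
])

```text
clock: 20.98
ee_pos: [0.3729, 0.2737, 0.1078]
tcp_rot: [179.7, -0.4, 75.4]
contact_force: [0.6, -0.2, -2.3]
opening: 0.0214
```

Run:
```python
from h import *
go(.6203,.0983,.11,6.3)
p,d=optics.grab_frame('wrist');cv2.imwrite('pics/w11.png',p[:,:,::-1])
```

```text
t 20.98 row [-10.74  28.36  -0.15] [ 7.0000e-04 -8.6000e-03  1.2065e+00] rows 9.7 q [ 33.  -1. 125.   0.  56.  48.]
```

View pics/w11.png

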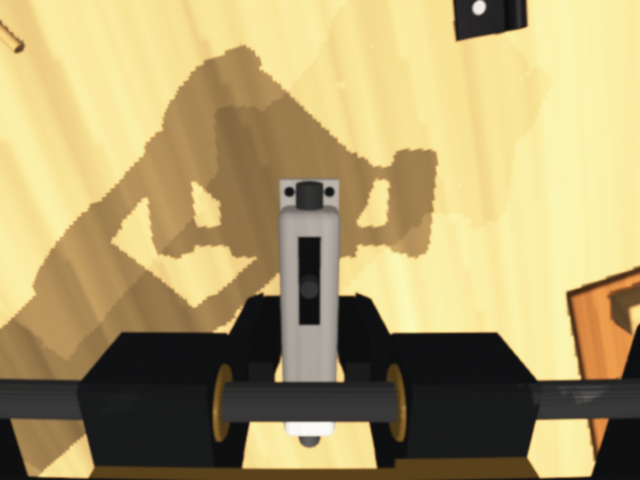

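Bolt d is held straight, with its far end at (310,180).

Call:
carry_out([
  [-10.7, 28.4, -0.1, 0, -0.008, 1.207],
  [-10.7, 28.4, -0.1, 0, -0.008, 1.207],
  [-10.7, 28.4, -0.1, 0, -0.008, 1.207],
  [-10.7, 28.4, -0.1, 0, -0.008, 1.207],
  [-10.7, 28.4, -0.1, 0, -0.008, 1.207],
  [-10.7, 28.4, -0.1, 0, -0.008, 1.207],
  [-10.7, 28.4, -0.1, 0, -0.008, 1.207],
  [-10.7, 28.4, -0.1, 0, -0.008, 1.207],
  [-10.7, 28.4, -0.1, 0, -0.008, 1.207],
  [-10.7, 28.4, -0.1, 0, -0.008, 1.207],
])

```text
clock: 21.87
ee_pos: [0.6184, 0.0962, 0.1031]
tcp_rot: [179.9, 0.5, 5.8]
contact_force: [0.2, -0.5, -3.2]
opening: 0.0217
```

Run:
```python
from h import *
faroff((310,180),.0045)
go(.6203,.0983,.03,6.3)
```

```text
far end mm [np.float64(55.0), np.float64(55.7)]
t 21.87 row [ 0.27 -0.21  7.3 ] [ 0.002   0.008  -0.0086] rows 1.8 q [  7.  17. 105.  -0.  59.  91.]
```

Call:
carry_out([
  [0.5, -0.2, 1, 0.002, 0.008, -0.009],
  [0.5, -0.2, 3, 0.002, 0.008, -0.009],
  [0.5, -0.2, 5, 0.002, 0.008, -0.009],
  [0.5, -0.2, 7, 0.002, 0.008, -0.009],
  [0.5, -0.2, 7.2, 0.002, 0.008, -0.009],
  [0.5, -0.2, 7.2, 0.002, 0.008, -0.009],
  [0.5, -0.2, 7.2, 0.002, 0.008, -0.009],
])

```text
clock: 22.45
ee_pos: [0.6218, 0.0983, 0.0298]
tcp_rot: [180.0, 0.1, 6.3]
contact_force: [1.6, -0.3, -3.0]
opening: 0.0217
```

Run:
```python
from h import *
go(.6223,.0985,.0139,6.3)
```

```text
t 22.45 row [ 0.06 -0.01  1.59] [0.     0.0022 0.0004] rows 0.4 q [  7.  22. 107.  -0.  51.  90.]
```

Call:
carry_out([
  [0, 0, 0.5, 0, 0.002, 0],
  [0, 0, 1, 0, 0.002, 0],
  [0, 0, 1.4, 0, 0.002, 0],
  [0, 0, 1.5, 0, 0.002, 0],
  [0, 0, 1.6, 0, 0.002, 0],
])

```text
clock: 22.87
ee_pos: [0.6216, 0.0983, 0.0138]
tcp_rot: [180.0, 0.0, 6.3]
contact_force: [-0.2, 0.2, -2.3]
opening: 0.0216
```

Call:
carry_out([
  [0, 0, 0, 0, 0, 0],
  [0, 0, 0, 0, 0, 0],
  [0, 0, 0, 0, 0, 0],
  [0, 0, 0, 0, 0, 0],
], hand=0)

```text
clock: 23.2
ee_pos: [0.6223, 0.0984, 0.0145]
tcp_rot: [180.0, -0.1, 6.3]
contact_force: [-0.7, -0.2, 0.0]
opening: 0.0439
```

Call:
carry_out([
  [0, 0, -1, 0, 0, 0],
  [0, 0, -3, 0, 0, 0],
  [0, 0, -6, 0, 0, 0],
  [0, 0, -10, 0, 0, 0],
  [0, 0, -13, 0, 0, 0],
  [0, 0, -13, 0, 0, 0],
])

```text
clock: 23.7
ee_pos: [0.6277, 0.0991, 0.1543]
tcp_rot: [-180.0, -0.9, 6.3]
contact_force: [1.0, 0.8, 0.5]
opening: 0.0441
```

Run:
```python
from w import *
wlook('w12',.6203,.0983,.018)
go(.42,.2,.25,6.3)
```

```text
wrist bolt px [309. 236.] pos [0.6208 0.0989] size [115.4  21. ] ang 6.5 expected px [310. 237.]
t 23.75 row [-19.25 -12.32 -10.12] [-0.     -0.0122  0.0004] rows 6.0 q [  7.  14. 103.  -0.  62.  90.]
```

Now I'll back the arm out of the view and check with the top camera.

Call:
carry_out([
  [-19, -12, -10, 0, 0, 0],
  [-19, -12, -10, 0, 0, 0],
  [-19, -12, -10, 0, 0, 0],
  [-19, -12, -10, 0, 0, 0],
  [-19, -12, -10, 0, 0, 0],
  [-19, -12, -10, 0, 0, 0],
  [-19, -12, -10, 0, 0, 0],
  [-19, -12, -10, 0, 0, 0],
])

```text
clock: 24.42
ee_pos: [0.4221, 0.1977, 0.2495]
tcp_rot: [-180.0, -0.8, 6.5]
contact_force: [0.4, -0.0, 0.5]
opening: 0.0441
```

Run:
```python
from h import *
p,d=optics.grab_frame('top');im=p[:,:,::-1]
cv2.imwrite('pics/top2.png',cv2.resize(im[100:260,160:560],(800,320),interpolation=cv2.INTER_CUBIC))
c=cam('top');hsv=cv2.cvtColor(p,cv2.COLOR_RGB2HSV)
m=((hsv[...,1]<70)&(hsv[...,2]>80)).astype(np.uint8);b=np.zeros_like(m);b[135:222,235:390]=1;m*=b
m=cv2.morphologyEx(m,cv2.MORPH_CLOSE,np.ones((3,3)))
n,l,st,ce=cv2.connectedComponentsWithStats(m)
for i in range(1,n):
    if st[i,4]>60:
        cn=max(cv2.findContours((l==i).astype(np.uint8),0,2)[0],key=len).reshape(-1,2)
        w=onplane(c,cn,.022)[:,:2];r=cv2.minAreaRect((w*1000).astype(np.float32));print(ce[i].round(),np.round(r[0],1),np.round(r[1],0),round(r[2],1))
```

```text
[297. 137.] [710.4  -1.4] [49. 10.] 87.9
[247. 187.] [617.3  97.1] [115.  23.] 6.7
[287. 180.] [626.1  19.9] [93. 22.] 6.2
[327. 174.] [633.9 -57.2] [71. 22.] 5.8
[366. 169.] [ 642.5 -133.8] [50. 23.] 5.9
```

View pics/top2.png

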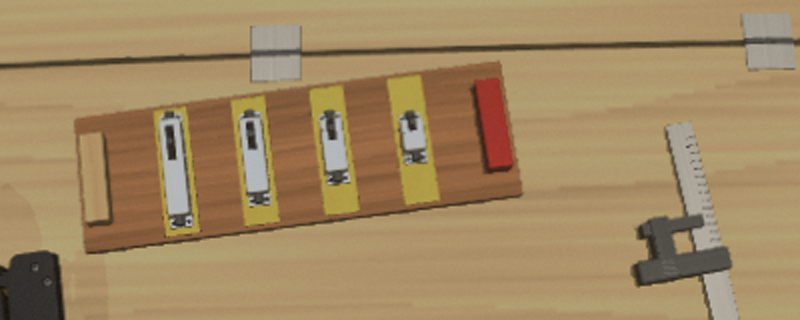

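The top view shows the bolts running from short to long away from the red stop, at about (413,138), (333,148), (254,159) and (174,170) in the crop. Each one lies on its mark within about 3 mm and 1°, and the square is still in place.

```bash
python3 -c "
from h import *
print(ticket.job_done())"
```

```text
the job is handed in; nothing more can be done
None
```

I laid the four bolts out on the yellow marks, running a, b, c, d away from the red stop, and handed the job in at about 24 s. `job_done` reports no verdict, so the checks below are my own measurements.

- **Position and angle:** the last top-camera check put every centre within about 3 mm of its mark (limit 15 mm) and every angle within about 1° of it. The wrist-camera check after each placing agreed to about 4 mm.
- **Right side up:** all four show their slot and knob on top, and all are released. I judged this by eye and did not measure tilt or resting height.
- **Left alone:** the arm went nowhere near the combination square, and the last picture shows it in place, though I did not measure its shift. I never touched the pink look-alike, but it is outside that last picture.
- **Disagreement:** my first top-camera reading of bolt b came out at 98 mm because it included the shadow. The wrist camera gave 71 mm at a position about 15 mm away, and I used that one.

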